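Set the slot cutter four clicks deeper and lock it

TASK

On the slot cutter, push the tab of the round click-stop depth dial with a fingertip and turn the dial clockwise (seen from above) exactly four clicks from where it stands, so that it rests in the fourth notch. Then push the lock lever beside it across, away from the robot, to its far stop to lock the setting. Push gently, grip and lift nothing, and leave the tape measure, glue bottle and screw carton where they are.

Things in the scene. Friction and masses are not known exactly. Their poses are not given: they have to be found in the camera images.
- slot_cutter: bolted-down bench slot cutter: grey housing, 130 mm in x, y -185 to +75, flat top 92 mm above the table, on a 12 mm base plate 170 x 300 mm (y -200 to +100). Red motor, diameter 80, top at 90 mm, out to y = +275; dust spout out to y = -235. Origin at table height under the dial's axis; z up, x and y level. Place and yaw vary
- depth_dial (a joint): dial angle, rad, growing clockwise seen from above; notches every 0.349 rad (20 degrees) at 0, 0.349, ... 3.49, stops at both ends; starts in one of the notches 0 to 3. At value q the tab points 110 degrees minus q, anticlockwise from the cutter's x axis. About 4 to 6 N at the tab leaves a notch; past half way the dial snaps ahead of the finger to the next notch and rests
- dial_tab (a point): point inside the dial's upright radial finger tab, 40 mm from the dial's axis and half way up it (119 mm above the table). The tab is 9 mm thick, reaches from 15 to 45 mm from the axis and rises 26 mm above the dial's face
- dial_center (a point): point on the dial's vertical axis at the height of its face, 106 mm above the table, 14 mm above the housing top. The black dial is a disc 92 mm in diameter; aluminium tab and middle hub, the hub 26 mm in diameter and 10 mm high
- lock_lever (a joint): angle, rad, of the lock lever about its vertical pivot, growing anticlockwise seen from above: 0 open, 1.3 the far stop (locked); starts at 0 to 0.25. At value q it points 215 degrees plus q, anticlockwise from the cutter's x axis, so it is pushed away from the robot. Stays where left; about 1.2 N at the tip moves it; it does not affect the dial
- lever_tip (a point): top of the upright black knob at the lever's end, 16 mm in diameter, 52 mm from the pivot, 124 mm above the table; the knob reaches down to 4 mm above the housing top. The lever's steel arm is 10 mm wide, 5 to 15 mm above the housing top
- lever_pivot (a point): point on the lever's vertical pivot axis, top of its hub 24 mm in diameter, 110 mm above the table, 115 mm from the dial's axis along the cutter's -y
- tape_measure: yellow and black tape measure, loose, 66 x 40 x 62 mm high, origin at the centre of its underside; leave alone
- glue_bottle: white glue bottle, loose, 60 mm in diameter, 150 mm high, origin at the centre of its underside; leave alone
- screw_carton: cardboard carton with a green band, loose, 90 x 60 x 55 mm high, origin at the centre of its underside; leave alone

How it is judged:
By the outcome, as a careful person would: the job done as asked, in the order asked, and still so for the second after the job is handed in, with the robot touching nothing.
It also fails if it takes over 61 s, if anything falls off the work surface, if the arm or the gripper's body presses on something with over 40 N, if the wrist force passes 120 N, or if a joint passes its speed limit or range.

ROBOT

A 7-joint arm with a two-finger parallel gripper is mounted at the origin on the work surface. World frame = base frame: x ahead of the robot, y to its left, z up, the work surface at z = 0. Lengths are in m, angles in rad, forces in N, time in s.
With the tool pointing down it reaches from about 0.425 to 0.95 m from the base axis. Payload 4.7 kg.
Tool frame: the origin (TCP) lies between the finger pads; the fingertips stand 25 mm ahead of it and the grasp point (between the pads) lies 6 mm ahead of it; x points along the fingers, z is the direction in which the jaws open and shut, and the axes are right-handed (so a half turn about x gives the same grasp; the last joint's range is limited). The gripper opens to 85 mm and grips with 20 to 120 N. Pads are 22 mm wide; open, the fingers measure 114 mm over their backs; the gripper's body (76 mm by 85 mm) begins 54 mm behind the grasp point. The pads swing forward as they close: fully open they stand 13 mm farther back than shut.
Start: joints at [-1.222, 0.469, -0.049, 1.532, 0.024, 1.141, -0.082], TCP at [0.249, 0.627, 0.256] pointing down, gripper open.
Joint ranges: [-2.59, 2.59], [-0.33, 1.99], [-1.39, 1.29], [0.1, 2.45], [-1.04, 4.18], [0.21, 1.99], [-2.66, 2.66]. Speed limits (rad/s): [2.57, 2.57, 3.14, 3.14, 3.14, 3.14, 3.14].

INTERFACE

Orientations are given as a 3x3 rotation matrix whose columns are the frame's x, y, z axes.
In Python, from rig import * gives the robot as it stands. Calls block until the motion is done:
- movep(position, orientation): joint-space move of the TCP to a pose.
- move_l(position, attitude=None, feed=0.15, until_force=None): straight line of the TCP; attitude=None keeps the orientation; feed is the mean speed in m/s. With until_force (N) it stops when the force on the tool has changed by that much, and returns True; else False.
- move_joints(angles): joint-space move.
- command_gripper(opening, newtons=None): finger opening in m; newtons is the grip in N (None keeps the last); returns when the fingers have stopped.
- sleep(seconds).
- inverse_kinematics(position, orientation): joint angles nearest the present ones, or None.
- sense(): the state.
- camera(name): name is "scene" or "top" or "wrist"; returns (picture, depth): 384x512x3 uint8, red, green, blue; 384x512 float32, m along the optical axis (not along the pixel's ray), 0 where there is no reading.
- camera_params(name): a dict with "K" (3x3 intrinsics, pixels), "position" and "rotation" of the camera in the world; the wrist camera has in their place "tool_from_camera" (4x4, takes a point from camera to tool coordinates, whose origin is the TCP and whose axes are the tool frame's). Camera axes: x right, y down, z forward; pixel columns grow to the right and rows downward; lengths in m; the calibration is good to about 2 mm. A picture is of the moment at which its call begins: read the wrist's pose just before it. camera_params takes no time and is no camera call.
A pose or a line that the arm cannot do raises Unreachable and nothing moves.
- finish_job(): hands the job in, once; it reports no verdict.
The state is a dict: "time_s": time; "joint_pos": joint angles; "qd": joint speeds; "joint_efforts": joint torques, N m; "position": TCP position; "tcp_rot": TCP orientation; "wrist_force": force on the tool from outside, world axes, zero at the start; "ft_torque": the same for the moment, N m; "finger_gap": finger opening in m.
Only numpy, scipy, OpenCV 4.12 (cv2) and the standard library are available. Lean on these libraries where they do the work, as an engineer would, in place of code of your own. Each camera call takes 0.05 s, during which the arm holds its last target. There are 200 camera calls.

## Working session

There is one attempt and no reset: what is moved stays moved. The work goes in short steps, each a Python script; the robot and the scene stay as the last script left them, time stands still between calls to the robot, and variables do not carry over. Pictures are saved under pics/ and viewed, about 8 in all and at most 12, crops included, and the job is handed in when it is done.

```bash
ls; mkdir -p pics
python3 - <<'E'
from rig import *
import cv2,numpy as np
for n in("top","scene"):
    p,d=camera(n); cv2.imwrite(f"pics/{n}0.png",p[:,:,::-1]); np.savez(f"{n}0.npz",p=p,d=d)
    c=camera_params(n); print(n,c)
print(sense()["time_s"])
E
```

```text
pics
top {'K': array([[498.31140295,   0.        , 252.60405692],
       [  0.        , 498.31140295, 201.47549658],
       [  0.        ,   0.        ,   1.        ]]), 'position': array([ 0.41173424, -0.02418014,  1.22034859]), 'rotation': array([[-0.00582175, -0.99061057,  0.13658992],
       [-0.9999716 ,  0.0051133 , -0.00553695],
       [ 0.00478653, -0.13661828, -0.9906122 ]])}
scene {'K': array([[392.40039489,   0.        , 264.80635946],
       [  0.        , 392.40039489, 187.76244321],
       [  0.        ,   0.        ,   1.        ]]), 'position': array([0.86109592, 0.40959275, 0.67603325]), 'rotation': array([[-0.81973623,  0.43059457, -0.37765174],
       [ 0.57240404,  0.59330325, -0.56599017],
       [-0.01965029, -0.68013202, -0.73282624]])}
0.1
```

View pics/top0.png

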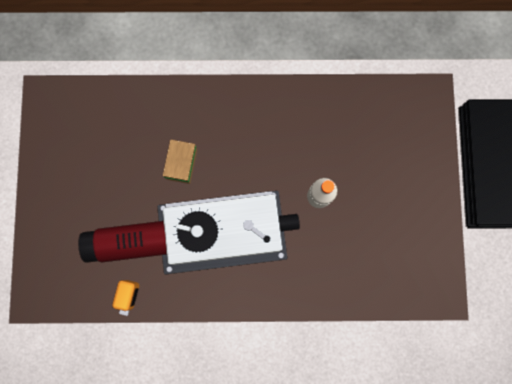

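View pics/scene0.png

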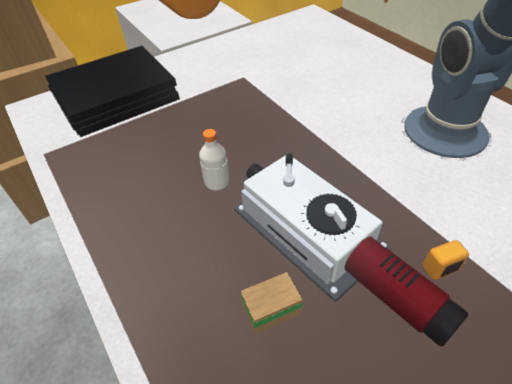

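The top view shows the dial at about (197,231) with its tab pointing left, towards (182,228). The lever hub is at about (248,226) and the knob at (267,239). Next I'll measure these.

```bash
cat > h.py <<'E'
import numpy as np,cv2
def ray(c,px,z):
    d=c["rotation"]@np.linalg.inv(c["K"])@np.array([px[0],px[1],1.])
    return c["position"]+d*(z-c["position"][2])/d[2]
E
python3 - <<'E'
from rig import *; from h import *
f=np.load("top0.npz");p=f["p"];c=camera_params("top")
g=cv2.cvtColor(p,cv2.COLOR_RGB2GRAY)
m=(g<60).astype(np.uint8)
roi=np.zeros_like(m);roi[200:258,170:280]=1
cs,_=cv2.findContours(m*roi,cv2.RETR_EXTERNAL,cv2.CHAIN_APPROX_NONE)
for k in cs:
    a=cv2.contourArea(k)
    if a<10: continue
    h=cv2.convexHull(k);M=cv2.moments(h);q=(M["m10"]/M["m00"],M["m01"]/M["m00"])
    print(a,q,cv2.minEnclosingCircle(k),ray(c,q,.106),ray(c,q,.124))
# bright inside dial
n=((g>120)*1).astype(np.uint8)
d=np.zeros_like(n);cv2.circle(d,(197,231),15,1,-1);n*=d
cs,_=cv2.findContours(n,cv2.RETR_EXTERNAL,cv2.CHAIN_APPROX_NONE)
for k in cs: print(cv2.contourArea(k),k[:,0].mean(0),cv2.fitLine(k,2,0,.01,.01).ravel())
cr=cv2.resize(p[185:280,150:305],None,fx=5,fy=5,interpolation=cv2.INTER_CUBIC);cv2.imwrite("pics/crop0.png",cr[:,:,::-1])
E
```

```text
14.5 (266.13978494623655, 238.68817204301075) ((266.0, 238.60000610351562), 2.6000943183898926) [ 0.48128373 -0.06016848  0.106     ] [ 0.4801603  -0.05958717  0.124     ]
924.5 (197.1073327735796, 231.30660509375872) ((196.88731384277344, 231.12582397460938), 19.967742919921875) [0.49864086 0.0941719  0.106     ] [0.49723706 0.09226017 0.124     ]
128.0 [192.85416667 229.625     ] [  0.9684701    0.24912976 192.85417    229.625     ]
```

View pics/crop0.png

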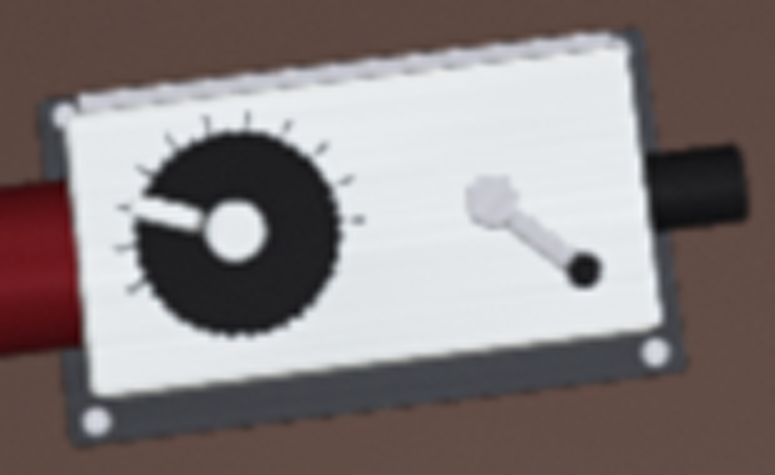

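Run:
```python
from rig import *; from h import *
c=camera_params("top")
u=lambda x,y:((x+.5)/5-.5+150,(y+.5)/5-.5+185)
D=ray(c,(197.0,231.2),.106);H=ray(c,u(235,231),.116)
P=ray(c,u(492,201),.110);T=ray(c,u(583.5,270),.124)
E1=ray(c,u(140,209),.132);
print(D,H,P,T,E1)
v=(P-D)[:2];print("DP",np.hypot(*v))
yaw=np.arctan2(v[1],v[0])+np.pi/2; print("yaw",np.degrees(yaw))
# yaw from housing top edges (z=.092): front edge (92,397)-(660,325); back (70,115)-(630,45)
for a,b in(((92,397),(660,325)),((70,117),(625,48))):
    w=(ray(c,u(*b),.092)-ray(c,u(*a),.092))[:2];print("edge",np.hypot(*w),np.degrees(np.arctan2(w[1],w[0])+np.pi/2))
t=(E1-D)[:2];ta=np.degrees(np.arctan2(t[1],t[0])-yaw);print("tab r",np.hypot(*t),"ang",ta,"q",110-ta,(110-ta)/20)
l=(T-P)[:2];la=np.degrees(np.arctan2(l[1],l[0])-yaw)%360;print("lev r",np.hypot(*l),"ang",la,"q",np.radians(la-215))
for n in("wrist",):print(camera_params(n))
s=sense();print(s["tcp_rot"],s["position"],s["finger_gap"])
```

```text
[0.49888103 0.0944142  0.106     ] [0.49899216 0.09424503 0.116     ] [ 0.51226866 -0.01979081  0.11      ] [ 0.48035205 -0.05994132  0.124     ] [0.50759537 0.1341722  0.132     ]
DP 0.11498701943332094
yaw 6.685956570630407
edge 0.2574035378017815 6.865376739894729
edge 0.25531198676868094 6.868282938525536
tab r 0.04070182011040198 ang 70.95119923270526 q 39.048800767294736 1.952440038364737
lev r 0.051290671490636326 ang 224.83200340861427 q 0.17160083154762443
{'K': array([[337.13704307,   0.        , 254.27178383],
       [  0.        , 337.13704307, 197.66837668],
       [  0.        ,   0.        ,   1.        ]]), 'tool_from_camera': array([[ 8.96004040e-04, -3.15057386e-01,  9.49072200e-01,
        -1.17672473e-01],
       [ 6.40635305e-04, -9.49072205e-01, -3.15057993e-01,
         8.02868486e-02],
       [ 9.99999393e-01,  8.90302392e-04, -6.48535645e-04,
        -4.72589624e-04],
       [ 0.00000000e+00,  0.00000000e+00,  0.00000000e+00,
         1.00000000e+00]])}
[[-5.89814249e-04 -9.29506588e-01  3.68805036e-01]
 [-1.67673871e-03  3.68805501e-01  9.29505079e-01]
 [-9.99998420e-01 -7.01543418e-05 -1.77606642e-03]] [0.24879165 0.62696039 0.25533873] 0.08513891796723778
```

q = 1.95 notches, so the dial is in notch 2 and must go to notch 6. The lever is at about 0.17 rad. The lengths agree with the ones given: 115.0, 51.3 and 40.7 mm. Next I'll shut the gripper, hover beside the tab and check the fingertip geometry.

```bash
cat >> h.py <<'E'
D=np.array([.4989,.0943]);P=np.array([.5123,-.0198]);YAW=np.radians(6.8)
def pose(C,th,r,off,z,s=1):
    """TCP pose: radius r at world angle th, tangential (anticlockwise) offset off; fingers down, tool z = s*radial"""
    er=np.array([np.cos(th),np.sin(th),0]);et=np.array([-er[1],er[0],0])
    return np.r_[C+(r*er+off*et)[:2],z],np.column_stack([[0,0,-1.],s*et,s*er])
E
python3 - <<'E'
from rig import *; from h import *
q=np.radians(40)
command_gripper(0.0,20)
pos,R=pose(D,np.radians(110)-q+YAW,.040,.026,.20)
movep(pos,R)
s=sense();print(s["time_s"],s["position"],s["joint_pos"],s["wrist_force"],s["finger_gap"])
# preview reachability
for C,a,r,off,ss in((D,-10,.04,.02,1),(P,225,.052,-.024,1),(P,225,.052,-.024,-1),(P,290,.052,-.019,-1)):
    print(a,ss,inverse_kinematics(*pose(C,np.radians(a)+YAW,r,off,.138,ss)))
p,d=camera("wrist");np.savez("w1.npz",p=p,d=d,pos=s["position"],R=s["tcp_rot"]);
p2,d2=camera("scene");np.savez("s1.npz",p=p2,d=d2)
cr=cv2.resize(p2[80:260,220:420],(600,540))
cv2.imwrite("pics/c1.png",np.hstack([cv2.resize(p,(400,300)),cv2.resize(cr,(333,300))])[:,:,::-1])
E
```

```text
2.8333 [0.48279458 0.14041022 0.20009291] [-0.53693143  0.25029171  0.20132827  2.00848276 -0.06434767  0.88822137
  1.04122402] [ 0.36604074  0.31263951 -0.06071334] -0.00029376483316913754
-10 1 [-0.6359504   0.43087501  0.45711346  1.96700214 -0.25977757  0.80042964
 -0.08850539]
225 1 [-0.85341398  0.49006997  1.12201667  2.18122141 -0.6106686   0.83242622
 -1.57947313]
225 -1 [-0.29274327  0.28934925  0.35681348  2.15674723 -0.15197983  0.71854821
  1.06926364]
290 -1 [-0.07720121  0.36755514  0.17336769  2.01636466 -0.08965112  0.76471955
  2.18811338]
```

View pics/c1.png

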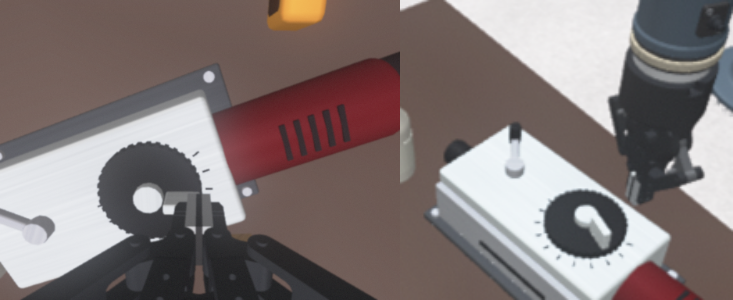

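The wrist view shows the shut fingertips at about (197,195) in the half-size picture, beside the tab at (180,203). The scene view shows them hovering clear. Wrist depth should give the fingertip position in the tool frame.

Run:
```python
from rig import *; from h import *
f=np.load("w1.npz");d=f["d"];c=camera_params("wrist");M=c["tool_from_camera"]
v,u=np.mgrid[0:384,0:512]
X=np.stack([(u-c["K"][0,2])/c["K"][0,0]*d,(v-c["K"][1,2])/c["K"][1,1]*d,d],-1)
X=X@M[:3,:3].T+M[:3,3]
m=(d>0)&(X[...,0]<.06)&(X[...,0]>.005)&(abs(X[...,2])<.04)&(abs(X[...,1])<.05)
Q=X[m];print(len(Q),Q.min(0),Q.max(0))
for a in np.arange(.005,.045,.005):
    S=Q[(Q[:,0]>=a)&(Q[:,0]<a+.005)]
    if len(S):print(round(a,3),len(S),S.min(0)[1:],S.max(0)[1:])
# tab+dial in world
W=X@f["R"].T+f["pos"]; t=(d>0)&(abs(W[...,2]-.132)<.004)&(np.hypot(W[...,0]-D[0],W[...,1]-D[1])<.05)
w=W[t];print(len(w),w.mean(0),np.hypot(*(w.mean(0)[:2]-D)),np.degrees(np.arctan2(*(w.mean(0)[:2]-D)[::-1])))
h=(d>0)&(abs(W[...,2]-.116)<.003)&(np.hypot(W[...,0]-D[0],W[...,1]-D[1])<.016);w=W[h];print("hub",len(w),w.mean(0))
print(camera("scene")[0].shape, sense()["wrist_force"])
```

```text
998 [ 0.00500642  0.00555931 -0.01418692] [0.02166601 0.01133649 0.0131714 ]
0.005 390 [ 0.00569951 -0.01418692] [0.01122824 0.0131714 ]
0.01 332 [ 0.00568844 -0.01413643] [0.01133649 0.01292935]
0.015 254 [ 0.00555931 -0.0131622 ] [0.01117987 0.01258549]
0.02 22 [ 0.0098299  -0.00711553] [0.01064774 0.00557981]
211 [0.50299332 0.11066244 0.13130499] 0.016866671828585252 75.95481015759222
hub 1056 [0.49873067 0.0916686  0.11587143]
(384, 512, 3) [ 0.30023038 -0.29458548  0.09996965]
```

Fingertip half-width is 11 mm and it reaches about 25 mm, as stated. The wrist view puts the tab at 76° (76.8° expected) and the dial centre 2.6 mm lower in y, so I'll use the average. I'll descend, find contact by force, and push three clicks first.

```bash
sed -i 's/^D=.*;P/D=np.array([.4988,.0932]);P/' h.py
python3 - <<'E'
from rig import *; from h import *
Z=.138; A=lambda qd:np.radians(110-qd)+YAW
move_l(*pose(D,A(40),.040,.026,Z),feed=.08)
hit=move_l(pose(D,A(40),.040,.012,Z)[0],feed=.02,until_force=2)
s=sense();th=A(40);off=(s["position"][:2]-D)@np.array([-np.sin(th),np.cos(th)])
print("hit",hit,"off",off,s["position"],s["wrist_force"],s["time_s"])
if hit:
    for qd in np.arange(43,95.1,4):
        move_l(*pose(D,A(qd),.040,.0155,Z),feed=.03)
        s=sense();f=s["wrist_force"];t=A(qd);print(qd,"Ft",round(float(f[:2]@[-np.sin(t),np.cos(t)]),2),"F",f.round(1))
    move_l(*pose(D,A(qd),.040,.0215,Z),feed=.05)
print(sense()["time_s"])
s=sense();p,d=camera("top");p2,d2=camera("wrist");np.savez("w2.npz",p=p2,d=d2,pos=s["position"],R=s["tcp_rot"])
cv2.imwrite("pics/c2.png",np.hstack([cv2.resize(p[185:280,150:270],(380,300),interpolation=cv2.INTER_CUBIC),cv2.resize(p2,(400,300))])[:,:,::-1])
E
```

```text
hit True off 0.014189757539454883 [0.49409051 0.13526113 0.1376517 ] [ 0.11439516  0.21319364 -1.00207146] 4.5083
43.0 Ft 0.82 F [-1.  -0.5 -0.6]
47.0 Ft 2.25 F [-2.4  0.1 -0.6]
51.0 Ft -0.19 F [-0.2 -0.9 -0. ]
55.0 Ft -0.54 F [ 0.6 -0.1  0.6]
59.0 Ft -0.39 F [0.5 0.1 0.3]
63.0 Ft 0.89 F [-0.7  0.6  0.4]
67.0 Ft 1.95 F [-2.2  0.5  1. ]
71.0 Ft 0.95 F [-0.5  0.9 -1.1]
75.0 Ft 0.11 F [-0.6 -0.4  1. ]
79.0 Ft -0.54 F [ 0.4 -0.3 -0.1]
83.0 Ft 0.52 F [-0.4  0.4  0.2]
87.0 Ft 2.95 F [-0.9  2.9  1.5]
91.0 Ft 0.86 F [ 0.4  1.1 -0.6]
95.0 Ft 0.34 F [-0.4  0.2 -1. ]
8.275
```

View pics/c2.png

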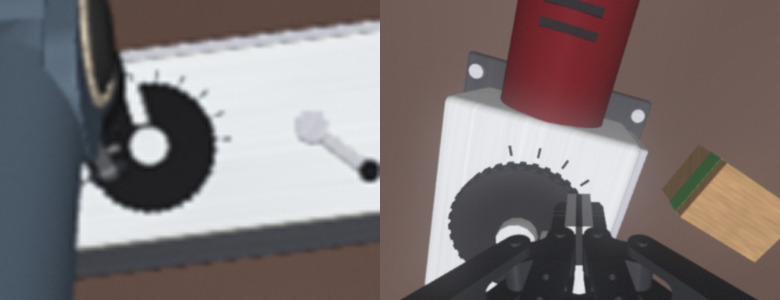

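The force log shows three clean peaks and releases, at about 49, 69 and 89°. The top view shows the tab at about (133,80) from the hub at (148,145), which is notch 5 (q≈100°). Now the fourth click, then retreat and check.

Run:
```python
from rig import *; from h import *
Z=.138; A=lambda qd:np.radians(110-qd)+YAW
for qd in (99,103,107,110,112,113.5):
    move_l(*pose(D,A(qd),.040,.0155,Z),feed=.03)
    s=sense();f=s["wrist_force"];t=A(qd);print(qd,"Ft",round(float(f[:2]@[-np.sin(t),np.cos(t)]),2))
move_l(*pose(D,A(qd),.040,.0255,Z),feed=.06)
move_l(*pose(D,A(qd),.040,.0255,.22),feed=.15)
# to a hover over the lever's near side
movep(*pose(P,np.radians(224.8)+YAW,.052,-.03,.20,-1))
s=sense();print(s["time_s"],s["joint_pos"])
p,d=camera("top");p2,d2=camera("scene");np.savez("t3.npz",p=p,d=d);np.savez("s3.npz",p=p2,d=d2)
cv2.imwrite("pics/c3.png",np.hstack([cv2.resize(p[185:280,150:270],(380,300),interpolation=cv2.INTER_CUBIC),cv2.resize(p2[130:270,220:407],(400,300),interpolation=cv2.INTER_CUBIC)])[:,:,::-1])
```

```text
99 Ft 0.13
103 Ft 0.21
107 Ft 3.29
110 Ft 1.35
112 Ft -0.73
113.5 Ft 0.32
12.0833 [-0.41166937  0.18712685  0.46764986  2.11247224 -0.11026708  0.86523223
  1.0210508 ]
```

View pics/c3.png

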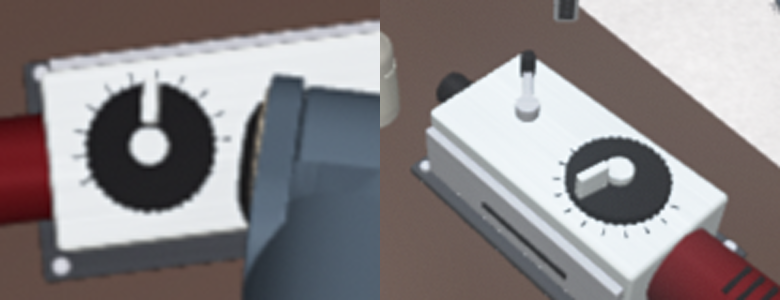

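The top view shows the tab at about (148.5,84) from the hub at (148,146), and it stays there with the finger away. I'll work out that angle, then sweep the lever, stopping on force at the far stop.

Run:
```python
from rig import *; from h import *
c=camera_params("top");e=ray(c,(149.5+148.5/3.167,184.5+84/3.158),.132);h=ray(c,(149.5+148/3.167,184.5+146/3.158),.116)
v=(e-h)[:2];q=110-np.degrees(np.arctan2(v[1],v[0])-YAW);print("q dial",q,q/20,np.hypot(*v))
assert abs(q-120)<6
Z=.139; L=lambda a:np.radians(a)+YAW
move_l(*pose(P,L(224.8),.052,-.030,Z,-1),feed=.1)
stop=False
for a in np.r_[np.arange(224.8,284,6),286]:
    stop=move_l(*pose(P,L(a),.052,-.019,Z,-1),feed=.05,until_force=6)
    s=sense();print(round(a,1),stop,s["wrist_force"].round(1))
    if stop:break
hit=move_l(pose(P,L(a),.052,-.019+.012,Z,-1)[0],feed=.015,until_force=5)
s=sense();t=L(a);print("end",hit,s["position"],s["wrist_force"].round(1),"off",(s["position"][:2]-P)@[-np.sin(t),np.cos(t)])
move_l(*pose(P,L(a),.052,-.035,Z,-1),feed=.08)
move_l(*pose(P,L(a),.052,-.035,.25,-1),feed=.2)
q=sense()["joint_pos"];q[0]-=.9;move_joints(q)
p,d=camera("top");p2,_=camera("scene");np.savez("t4.npz",p=p,d=d);print(sense()["time_s"],sense()["position"])
cv2.imwrite("pics/c4.png",np.hstack([cv2.resize(p[185:280,150:305],(465,285),interpolation=cv2.INTER_CUBIC),cv2.resize(p2,(330,285))])[:,:,::-1])
```

```text
q dial 119.06459072461395 5.9532295362306975 0.04197301274285078
224.8 False [0.5 0.  0.2]
230.8 False [0.  0.2 1.8]
236.8 False [-0.3  0.1 -0.1]
242.8 False [-0.9 -0.   0.4]
248.8 False [ 0.2 -0.4  0.4]
254.8 False [ 0.4  0.6 -0.3]
260.8 False [-0.7 -0.6 -0.4]
266.8 False [-0.2 -0.3  0.4]
272.8 False [0.4 0.3 0.2]
278.8 False [-0.9  0.3 -0.3]
286.0 False [-0.6 -0.1 -0.1]
end True [ 0.5169195  -0.07427516  0.13842063] [ 0.1 -0.4 -0.3] off -0.01685143180235301
19.225 [0.375051   0.33978    0.24911021]
```

View pics/c4.png

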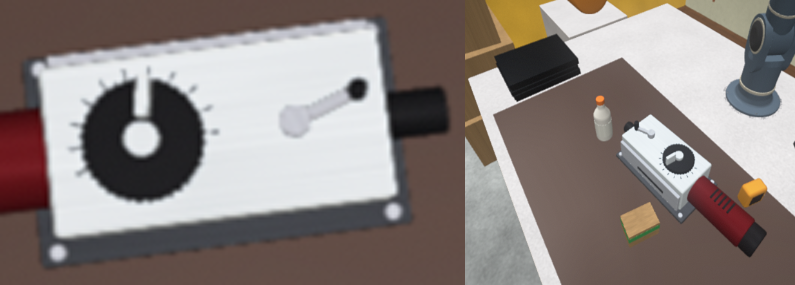

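The picture shows the tab still in notch 6, the lever swung from its hub at (294,121) to the knob at (357,89), and the loose items where they were. I'll work out the lever angle and compare the loose items' positions before handing in.

Run:
```python
from rig import *; from h import *
c=camera_params("top");u=lambda x,y:((x+.5)/3-.5+150,(y+.5)/3-.5+185)
def ang(a,za,b,zb):
    v=(ray(c,u(*b),zb)-ray(c,u(*a),za))[:2];return (np.degrees(np.arctan2(v[1],v[0])-YAW))%360,np.hypot(*v)
a,r=ang((294,121),.110,(357,89),.124);print("lever",np.radians(a-215),r)
a,r=ang((141.5,138.5),.116,(142.5,79),.132);print("dial notch",((110-a)%360)/20,r)
A=np.load("top0.npz")["p"].astype(int);B=np.load("t4.npz")["p"].astype(int)
for n,(x0,x1,y0,y1) in dict(carton=(155,205,130,190),glue=(300,345,170,215),tape=(105,145,275,320)).items():
    print(n,abs(A-B)[y0:y1,x0:x1].max(2).mean().round(1))
```

```text
lever 1.2848297081338358 0.0516491497710161
dial notch 5.97694184681676 0.04243185081711711
carton 0.8
glue 0.8
tape 0.8
```

The lever reads 1.285 against 1.3, and the stop force was only 5 N. There is time to spare, so I'll push the lever again a little more firmly to be sure it's on the stop, then hand in.

Run:
```python
from rig import *; from h import *
Z=.139;t=np.radians(288)+YAW
q0=sense()["joint_pos"]
movep(*pose(P,t,.052,-.035,.22,-1))
move_l(*pose(P,t,.052,-.035,Z,-1),feed=.1)
hit=move_l(pose(P,t,.052,-.005,Z,-1)[0],feed=.02,until_force=10)
s=sense();print(hit,s["wrist_force"].round(1),"q est",np.radians(288-215)+((s["position"][:2]-P)@[-np.sin(t),np.cos(t)]+.019)/.052)
move_l(*pose(P,t,.052,-.035,Z,-1),feed=.08)
move_l(*pose(P,t,.052,-.035,.25,-1),feed=.2)
move_joints(q0)
p,_=camera("top");A=np.load("t4.npz")["p"].astype(int)
print("dial diff",abs(A-p)[208:255,175:222].max(2).mean(),"lever diff",abs(A-p)[205:245,240:280].max(2).mean())
print(sense()["time_s"],sense()["wrist_force"].round(1));finish_job()
```

```text
True [-0.4 -0.3  0.4] q est 1.283333459730123
dial diff 0.7460389316432775 lever diff 0.51875
25.4917 [ 0.1 -0.4  0.3]
the job is handed in; nothing more can be done
```

The dial is turned clockwise exactly four clicks and the lock lever is pushed across to its far stop. I handed the job in at about 25 s of robot time.

- **Dial:** I pushed the tab with the shut fingertips from notch 2 to notch 6. The force log showed four separate clicks, and the last measured camera reading put it at notch 5.98. A picture taken just before hand-in showed no change.
- **Lever:** I then pushed the lever away from the robot until it stopped at the far side. The camera reads 1.285 rad and the fingertip position 1.283 rad, against 1.3 for the stop. A second push that ended at 10 N moved it no further, so I put the small gap down to camera calibration.
- **Loose items:** the tape measure, glue bottle and screw carton looked the same in pictures taken before the first move and after the first lever push. I did not recheck them after the second push. The arm ended clear of everything.
- **Disagreements:** the wrist and top cameras differed by 2.6 mm on the dial's centre, so I used a value in between. The force reading had already dropped to about zero after each stop-on-force move, so the 10 N is the trigger level, not a held force.

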